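# Lid and clip the canape tub

## Robot

A 6-joint arm with a two-finger parallel gripper is mounted at the origin on the work surface. World frame = base frame: x ahead of the robot, y to its left, z up, the work surface at z = 0. Lengths are in m, angles in degrees, forces in N, time in s.
With the tool pointing down it reaches from about 0.35 to 0.875 m from the base axis. Payload 4.2 kg.
Tool frame: the origin (TCP) lies midway between the tips of the shut fingers; the grasp point (between the pads) lies 19 mm behind it; z points along the fingers, y is the line along which they close (so a half turn about z gives the same grasp; the last joint's range is limited). The gripper opens to 87 mm and grips with 3 to 60 N. Pads are 19 mm wide; open, the fingers measure 117 mm over their backs; the gripper's body (75 mm by 190 mm) begins 51 mm behind the grasp point.
Start: joints at [89.702, 22.042, 0.453, 0, -68.411, -14.817], TCP at [0.163, 0.603, 0.223] pointing down, gripper open.
Joint ranges: [-179.83, 179.83], [-69.29, 118.12], [-61.27, 80.66], [-181.25, 117.63], [-171.15, -9.14], [-177.46, 177.46]. Speed limits (degrees/s): [159.86, 159.86, 180, 180, 180, 180].

## Interface

Orientations are given as a 3x3 rotation matrix whose columns are the frame's x, y, z axes.
In Python, from station import r, cams gives the robot as it stands.
- The arm moves only by the tool play_rows, never from a script. Its argument "commands" is text: rows parted by semicolons, each of 6 numbers parted by spaces: the shift along the world's x, y, z normalised to -1 to 1, where 1 is 30 mm, then the turn, a rotation vector about the world's x, y, z normalised to -1 to 1, where 1 is 0.15 rad. A call has 1 to 20 rows; each row shifts and turns the commanded pose from where the row before left it; what a row does not reach is not made up. A row lasts 1/10 s, in which the tool goes at most 50 mm and 8.59 degrees, less where a joint would pass 70% of its speed; a pose out of reach is approached as far as the arm can. A call with a number of a shift or a turn outside -1 to 1 is refused whole. A call with a gripper value outside its range is refused whole. "grip" is the finger opening in mm, from 0 to 87, set as the call begins (left out, the last holds). The fingers move at their own pace and stop on an object; the grip force is fixed at half the most. Time passes only in rows, so rows that do not move let the fingers close. It gives the time, the measured TCP pose, the force, the opening and the grip force at its end, in the units of the state.
- r.sense(): the state, without advancing time (a new reading comes with each control period).
- cams.capture(name): name is "side" or "top" or "wrist"; returns (picture, depth): 480x640x3 uint8, blue, green, red; 480x640 float32, m along the optical axis (not along the pixel's ray), 0 where there is no reading.
- cams.camera_info(name): a dict with "mtx" (3x3 intrinsics, pixels), "R" (3x3) and "t" (3): a world point X has camera coordinates R X + t. Camera axes: x right, y down, z forward; pixel columns grow to the right and rows downward; lengths in m; the calibration is good to about 2 mm. A picture is of the moment at which its call begins: read the wrist's pose just before it. camera_info takes no time and is no camera call; for the wrist camera it gives the pose at the moment of the call.
- r.finish_job(): hands the job in; it is judged then, once.
The state is a dict: "time_s": time; "joints": joint angles; "joint_velocities": joint speeds; "effort": joint torques, N m; "tcp_pos": TCP position; "ee_rot": TCP orientation; "wrist_force": force on the tool from outside, world axes, zero at the start; "moment": the same for the moment, N m; "gripper_width": opening from 0.0 (shut) to 1.0 (fully open); "gripper_force": force on a finger pad.
Only numpy, scipy, OpenCV 4.12 (cv2) and the standard library are available. Lean on these libraries where they do the work, as an engineer would, in place of code of your own. Each camera call takes 0.05 s, during which the arm holds its last target. There are 200 camera calls.

## Task

Put the blue lid on the tub of canapes, lowering it until it sits flat on the rim all round, not dropping it. Then snap its four corner clips fully down over the rim so that it closes evenly: after the first clip do the one diagonally opposite, and only then the other two. Leave the tub standing where it is, and do not disturb the other things on the table.

Things in the scene. Friction and masses are not known exactly. Their poses are not given: they have to be found in the camera images.
- tub: Clear plastic catering tub of crispbread canapes, loose on the table, about 1.8 kg (stays put if pressed straight down). Body 192 x 132 mm, 80 mm high; inside the walls 186 x 126 mm; contents lower than 50 mm. Round its top an outward white rim flange, 210 x 150 mm overall, 5 mm thick. Origin: centre of its underside; x along its long side, z up.
- tub_rim (a point): Centre of the tub's opening at the level of the flange's top face (80 mm above the table), axes as the tub's. The lid is on when the lid's origin is here; it fits either way round (half turn). If one side stands proud after lowering, a push of about 15 N straight down on the handle's top (39 mm above the lid's origin) seats it.
- lid: Dark blue lid, about 0.24 kg, lying right way up. Plate 210 x 150 x 5 mm; origin: centre of the plate's underside, which sits on the flange (12 mm above the table at the start); x along its long side, z up. Below it a white rib enters the tub 12 mm deep: 183.6 x 123.6 mm at the top (1.2 mm play a side), tapering in its lower 8 mm to 174 x 114 mm, so it self-centres if within 3 mm.
- lid_handle (a point): Middle of the lid's handle, a fixed bar across the lid (along lid y): 14 mm wide (along lid x), 70 mm long, 12 mm high, centred 33 mm above the lid's origin and 28 mm above the plate's top, on two 12 mm posts 29 mm either side of the middle. It is over the centre of mass. On lid x both sides of the bar are clear to the lid's ends. Axes as the lid's.
- clip_a (a joint): Angle (rad) of the white clip at the lid's (+x, +y) corner, opposite clip_c. 0 = flat down; grows as it swings up, to 1.5. Axis parallel to lid x, 45 mm from its middle, 8 mm above its origin; arm 34 mm outwards, 36 mm wide. Stays where left while up. Lid on: its lip meets the flange at 0.31; pushed down past 0.18 (6 to 10 N) it snaps home. Snapped: under 0.05; else above 0.2.
- press_a (a point): Where to press clip_a straight down (it comes down from wherever it stands; smooth, slippery plastic): middle of the ribbed top of its arm, 17 mm out from its hinge; moves with the clip. With the clip down it lies at (65, 62, 10) mm in the lid's frame; descend there. A 20 mm springy leg with a lip turns down from the arm's outer end, outside the flange.
- clip_b (a joint): Angle (rad) of the white clip at the lid's (+x, -y) corner, opposite clip_d. 0 = flat down; grows as it swings up, to 1.5. Axis parallel to lid x, 45 mm from its middle, 8 mm above its origin; arm 34 mm outwards, 36 mm wide. Stays where left while up. Lid on: its lip meets the flange at 0.31; pushed down past 0.18 (6 to 10 N) it snaps home. Snapped: under 0.05; else above 0.2.
- press_b (a point): Where to press clip_b straight down (it comes down from wherever it stands; smooth, slippery plastic): middle of the ribbed top of its arm, 17 mm out from its hinge; moves with the clip. With the clip down it lies at (65, -62, 10) mm in the lid's frame; descend there. A 20 mm springy leg with a lip turns down from the arm's outer end, outside the flange.
- clip_c (a joint): Angle (rad) of the white clip at the lid's (-x, -y) corner, opposite clip_a. 0 = flat down; grows as it swings up, to 1.5. Axis parallel to lid x, 45 mm from its middle, 8 mm above its origin; arm 34 mm outwards, 36 mm wide. Stays where left while up. Lid on: its lip meets the flange at 0.31; pushed down past 0.18 (6 to 10 N) it snaps home. Snapped: under 0.05; else above 0.2.
- press_c (a point): Where to press clip_c straight down (it comes down from wherever it stands; smooth, slippery plastic): middle of the ribbed top of its arm, 17 mm out from its hinge; moves with the clip. With the clip down it lies at (-65, -62, 10) mm in the lid's frame; descend there. A 20 mm springy leg with a lip turns down from the arm's outer end, outside the flange.
- clip_d (a joint): Angle (rad) of the white clip at the lid's (-x, +y) corner, opposite clip_b. 0 = flat down; grows as it swings up, to 1.5. Axis parallel to lid x, 45 mm from its middle, 8 mm above its origin; arm 34 mm outwards, 36 mm wide. Stays where left while up. Lid on: its lip meets the flange at 0.31; pushed down past 0.18 (6 to 10 N) it snaps home. Snapped: under 0.05; else above 0.2.
- press_d (a point): Where to press clip_d straight down (it comes down from wherever it stands; smooth, slippery plastic): middle of the ribbed top of its arm, 17 mm out from its hinge; moves with the clip. With the clip down it lies at (-65, 62, 10) mm in the lid's frame; descend there. A 20 mm springy leg with a lip turns down from the arm's outer end, outside the flange.
- ramekin: White ramekin, 72 mm wide, 45 mm high; loose bystander, not part of the job. Origin: centre of its underside.
- spread: White spread pot with red lid, 85 mm wide, 53 mm high; loose bystander, not part of the job. Origin: centre of its underside.
- jar: Amber jar with brass cap, 68 mm wide, 100 mm high; loose bystander, not part of the job. Origin: centre of its underside.
- mug: Blue mug, 80 mm wide, 92 mm high; loose bystander, not part of the job. Origin: centre of its underside.
- knife: Table knife with black handle, 210 mm long, lying flat; loose bystander, not part of the job. Origin: centre of its underside.
- spoon: Spoon lying flat, about 200 mm long; loose bystander, not part of the job. Origin: centre of its underside.
- pepper: Small dark wooden pepper jar, 42 mm wide, 75 mm high; loose bystander, not part of the job. Origin: centre of its underside.

How it is judged:
By the outcome, as a careful person would: the job done as asked, in the order asked, and still so for the second after the job is handed in, with the robot touching nothing.
It also fails if it takes over 54 s, if anything falls off the work surface, if the arm or the gripper's body presses on something with over 40 N, if the wrist force passes 120 N, or if a joint passes its speed limit or range.

## Working session

There is one attempt and no reset: what is moved stays moved. The work goes in short steps, Python scripts to look and compute and a tool call to move; the robot and the scene stay as the last step left them, time stands still between calls to the robot, and variables do not carry over. Pictures are saved under pics/ and viewed, at most 10 in all, crops included, and the job is handed in when it is done.

Besides the shell and the picture viewer there is one more tool, called as a command line: name --argument value ..., lists and objects as JSON in quotes. play_rows: Moves the arm, as the interface text tells. Scaled input: -1 to 1 covers 30 mm each way for a shift and 0.15 rad each way for a turn. Its arguments: {"type":"object","properties":{"commands":{"type":"string"},"grip":{"type":"number"}},"required":["commands"]}

```bash
mkdir -p pics; ls; python3 - <<'E'
from station import r,cams
import cv2,numpy as np
s=r.sense();print(s['tcp_pos'],s['ee_rot'],s['gripper_width'],s['time_s'])
for n in('top','side'):
    p,d=cams.capture(n);cv2.imwrite(f'pics/{n}0.png',p);np.savez(f'pics/{n}0.npz',p=p,d=d)
    c=cams.camera_info(n);print(n,c)
E
```

```text
pics
[0.16278017 0.60279801 0.22145204] [[ 9.65346106e-01 -2.60972446e-01 -5.28363301e-04]
 [-2.60972977e-01 -9.65343772e-01 -2.12284237e-03]
 [ 4.39511431e-05  2.18716616e-03 -9.99997607e-01]] 0.9982251579278728 0.0
top {'mtx': array([[596.0099667 ,   0.        , 318.33538451],
       [  0.        , 596.0099667 , 241.04116638],
       [  0.        ,   0.        ,   1.        ]]), 'R': array([[ 2.83968063e-02, -9.99596283e-01,  9.44695216e-04],
       [-9.76211543e-01, -2.79356900e-02, -2.15013069e-01],
       [ 2.14952656e-01,  5.18346211e-03, -9.76610714e-01]]), 't': array([-0.03226999,  0.56503369,  1.01488081])}
side {'mtx': array([[480.22149305,   0.        , 320.76404508],
       [  0.        , 480.22149305, 236.29318985],
       [  0.        ,   0.        ,   1.        ]]), 'R': array([[ 0.99751931, -0.07010762,  0.00633623],
       [-0.0307922 , -0.51551732, -0.85632572],
       [ 0.0633014 ,  0.85400633, -0.51639725]]), 't': array([-0.55751577,  0.05191805,  0.91142197])}
```

View pics/top0.png

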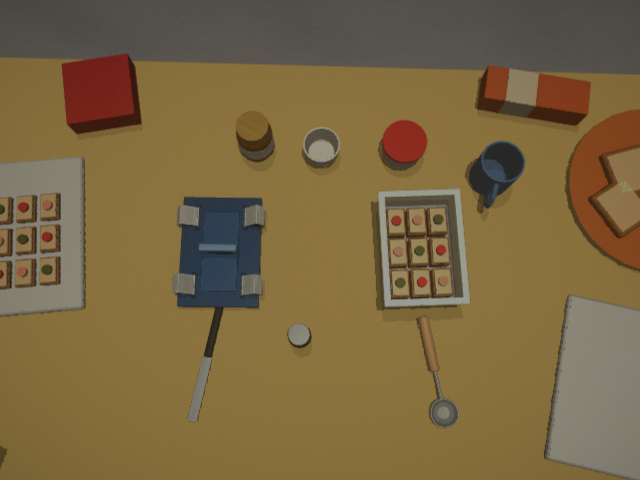

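View pics/side0.png

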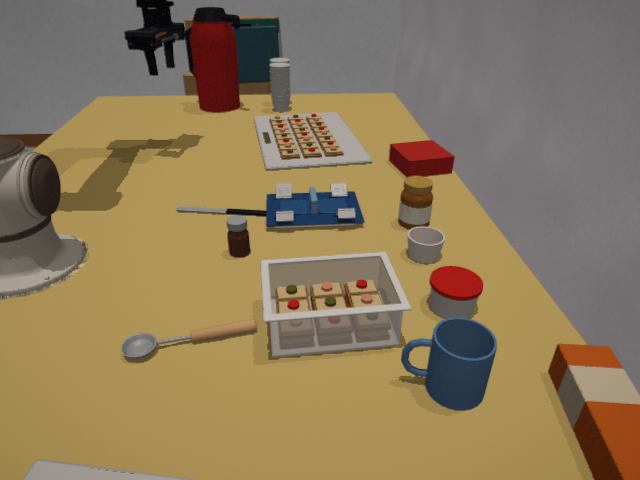

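The top view shows the lid at about (220,252), its handle bar at (217,248) and its four clips part-raised. The tub is at (424,248), and the knife's handle ends right next to the lid's near edge at (220,310). Next I'll get the poses by colour mask and plane rays.

```bash
cat > h.py <<'E'
import numpy as np,cv2
def rays(c,uv,z):
    uv=np.atleast_2d(np.asarray(uv,float));K,R,t=c['mtx'],c['R'],c['t']
    d=np.c_[(uv-K[:2,2])/[K[0,0],K[1,1]],np.ones(len(uv))]@R
    o=-R.T@t
    return o+d*((z-o[2])/d[:,2])[:,None]
def rect(c,mask,z,lo=300):
    cs,_=cv2.findContours(mask,cv2.RETR_EXTERNAL,cv2.CHAIN_APPROX_NONE)
    k=max(cs,key=cv2.contourArea)
    P=rays(c,k[:,0,:],z)[:,:2]
    (cx,cy),(w,h),a=cv2.minAreaRect((P*1000).astype(np.float32))
    if w<h:w,h,a=h,w,a+90
    a=(a+90)%180-90
    return np.round([cx,cy,w,h,a],1)
E
python3 - <<'E'
from station import cams
from h import *
c=cams.camera_info('top');f=np.load('pics/top0.npz');p=f['p'];d=f['d']
hsv=cv2.cvtColor(p,cv2.COLOR_BGR2HSV)
def roi(m,x0,y0,x1,y1):
    o=np.zeros_like(m);o[y0:y1,x0:x1]=m[y0:y1,x0:x1];return o
blue=cv2.inRange(hsv,(95,90,20),(130,255,255))
print('lid',rect(c,roi(blue,160,180,280,320),.017))
h=cv2.inRange(hsv,(95,60,110),(130,255,255))
print('handle',rect(c,roi(h,190,230,250,265),.051))
w=cv2.inRange(hsv,(0,0,110),(180,70,255))
print('tub',rect(c,roi(w,368,180,478,312),.08))
# depth
K=c['mtx'];v,u=np.mgrid[:480,:640]
Pc=np.dstack([(u-K[0,2])/K[0,0]*d,(v-K[1,2])/K[1,1]*d,d])
W=(Pc-c['t'])@c['R'];np.save('pics/W.npy',W)
z=W[...,2]
m=((z>.07)&(z<.09)&(d>0)).astype(np.uint8)
P=W[roi(m,368,180,478,312)>0];print('tub depth',cv2.minAreaRect((P[:,:2]*1000).astype(np.float32)),np.median(P[:,2]))
m=((z>.04)&(z<.06)&(d>0)).astype(np.uint8)
P=W[roi(m,195,235,240,262)>0];print('handle depth',cv2.minAreaRect((P[:,:2]*1000).astype(np.float32)),np.median(P[:,2]))
for n,(a,b) in dict(tl=(189,215),tr=(254,215),bl=(185,284),br=(251,285)).items():
    q=W[b-14:b+14,a-14:a+14];k=q[...,2]>.024;print(n,q[k].max(0).round(3),q[k].min(0).round(3))
E
```

```text
lid [552.2 168.6 204.7 146.9   1.6]
handle [551.7 167.9  65.5   7.4 -88.4]
tub [ 557.6 -201.2  209.5  148.9    3.7]
tub depth ((557.555419921875, -201.83140563964844), (211.0518798828125, 150.4483184814453), 3.5899996757507324) 0.07980899021759298
handle depth ((551.1380004882812, 167.85821533203125), (15.705483436584473, 70.50334930419922), 0.19608397781848907) 0.050765157071115424
tl [0.637 0.251 1.113] [ 0.334 -0.022  0.024]
tr [0.646 0.131 1.113] [ 0.334 -0.022  0.024]
bl [0.507 0.249 1.113] [ 0.334 -0.022  0.024]
br [0.509 0.125 1.113] [ 0.334 -0.022  0.024]
```

play_rows --commands "0.865 -0.965 0 0 0 -0.5686;0.865 -0.965 0 0 0 -0.5686;0.865 -0.965 0 0 0 -0.5686;0.865 -0.965 0 0 0 -0.5686;0.865 -0.965 0 0 0 -0.5686;0.865 -0.965 0 0 0 -0.5686;0.865 -0.965 0 0 0 -0.5686;0.865 -0.965 0 0 0 -0.5686;0.865 -0.965 0 0 0 -0.5686;0.865 -0.965 0 0 0 -0.5686;0.865 -0.965 0 0 0 -0.5686;0.865 -0.965 0 0 0 -0.5686;0.865 -0.965 0 0 0 -0.5686;0.865 -0.965 0 0 0 -0.5686;0.865 -0.965 0 0 0 -0.5686;0 0 0 0 0 0;0 0 0 0 0 0" --grip 87

```text
time_s: 1.8
tcp_pos: [0.5521, 0.1683, 0.2217]
ee_rot: [[0.026, -1.0, -0.002], [-1.0, -0.026, -0.0], [0.0, 0.002, -1.0]]
wrist_force: [-0.4, 0.7, -0.3]
gripper_width: 0.995
gripper_force: 0.0
```

```bash
python3 - <<'E'
from station import r,cams
from h import *
s=r.sense();print(s['tcp_pos'],s['ee_rot'].round(4),s['joints'].round(1),s['wrist_force'],s['time_s'])
c=cams.camera_info('wrist');p,d=cams.capture('wrist');cv2.imwrite('pics/w1.png',p);np.savez('pics/w1.npz',p=p,d=d,**c)
print(c)
E
```

```text
[0.55211768 0.16834479 0.22172512] [[ 2.620e-02 -9.997e-01 -1.500e-03]
 [-9.997e-01 -2.620e-02 -4.000e-04]
 [ 4.000e-04  1.500e-03 -1.000e+00]] [ 33.   17.5  -6.5  -0.  -66.1 -31.5] [-0.38040359  0.66067606 -0.33080169] 1.8
{'mtx': array([[346.61917515,   0.        , 318.27370597],
       [  0.        , 346.61917515, 243.42748397],
       [  0.        ,   0.        ,   1.        ]]), 'R': array([[-0.99965317, -0.02613648,  0.00322762],
       [-0.02419602,  0.95991831,  0.27923358],
       [-0.01039643,  0.27905864, -0.96021778]]), 't': array([ 0.55513701, -0.18344658,  0.34772939])}
```

View pics/w1.png

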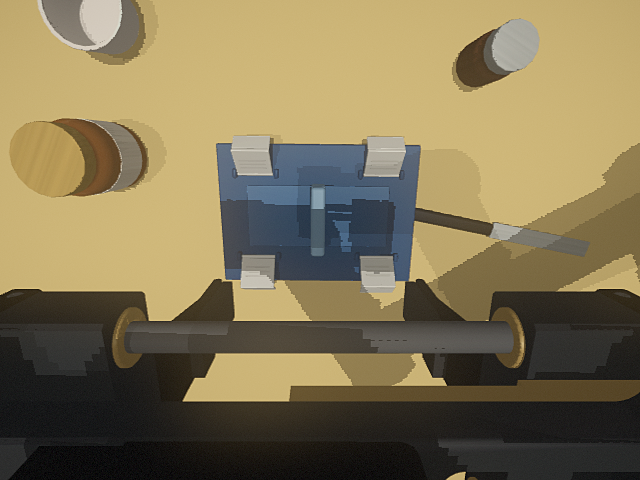

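The wrist view shows the lid across (217..420, 143..282), with the handle bar at (318,220). The fingers straddle it, one on each side in x. I'll measure it from this view.

```bash
python3 - <<'E'
from h import *
f=np.load('pics/w1.npz');p,d=f['p'],f['d'];c={k:f[k] for k in('mtx','R','t')}
K=c['mtx'];v,u=np.mgrid[:480,:640]
W=(np.dstack([(u-K[0,2])/K[0,0]*d,(v-K[1,2])/K[1,1]*d,d])-c['t'])@c['R']
z=W[...,2];R=np.zeros(z.shape,bool);R[170:265,290:350]=1
P=W[R&(z>.046)&(z<.056)];print('handle',cv2.minAreaRect((P[:,:2]*1000).astype(np.float32)),np.median(P[:,2]))
hsv=cv2.cvtColor(p,cv2.COLOR_BGR2HSV)
m=cv2.inRange(hsv,(95,70,20),(130,255,255));m[:130]=0;m[283:]=0;m[:,:200]=0;m[:,440:]=0
ys,xs=np.nonzero(m);Q=rays(c,np.c_[xs,ys],.017);print('lid',rect(c,m,.017))
top=[(x,ys[xs==x].min()) for x in range(225,412) if (xs==x).any()]
T=rays(c,[(x,y) for x,y in top if y<150],.017);print('edge angle',np.degrees(np.arctan(np.polyfit(T[:,0],T[:,1],1)[0])),'y',T[:,1].mean())
for n,b in dict(tl=(225,130,280,182),tr=(355,130,410,182),bl=(235,248,285,280),br=(355,248,400,280)).items():
    q=W[b[1]:b[3],b[0]:b[2]].reshape(-1,3);q=q[(q[:,2]>.021)&(q[:,2]<.09)];print(n,q.min(0).round(3),q.max(0).round(3))
E
```

```text
handle ((551.478271484375, 168.80010986328125), (13.618481636047363, 68.79701232910156), 1.1785480976104736) 0.050070145892019455
lid [551.6 168.9 207.6 148.2   1. ]
edge angle 0.9205909692132189 y 0.09526019496427894
tl [0.595 0.089 0.021] [0.641 0.13  0.046]
tr [0.464 0.086 0.021] [0.511 0.127 0.047]
bl [0.593 0.211 0.021] [0.639 0.238 0.035]
br [0.463 0.209 0.021] [0.509 0.233 0.041]
```

play_rows --commands "-0.02 0.015 -0.9 0 0 -0.02;0 0 -0.9 0 0 -0.02;0 0 -0.9 0 0 0;0 0 -0.9 0 0 0;0 0 -0.9 0 0 0;0 0 -0.9 0 0 0;0 0 -0.6 0 0 0;0 0 -0.4 0 0 0;0 0 -0.12 0 0 0;0 0 0 0 0 0;0 0 0 0 0 0"

```text
time_s: 2.95
tcp_pos: [0.5522, 0.1702, 0.028]
ee_rot: [[0.022, -1.0, 0.002], [-1.0, -0.022, 0.001], [-0.001, -0.002, -1.0]]
wrist_force: [-0.5, 0.7, 1.7]
gripper_width: 0.998
gripper_force: 0.0
```

play_rows --commands "0 0 0 0 0 0;0 0 0 0 0 0;0 0 0 0 0 0;0 0 0 0 0 0;0 0 0 0 0 0;0 0 0 0 0 0;0 0 0 0 0 0;0 0 0 0 0 0;0 0 0 0 0 0;0 0 0 0 0 0" --grip 0

```text
time_s: 3.95
tcp_pos: [0.5517, 0.1696, 0.0269]
ee_rot: [[0.022, -1.0, 0.0], [-1.0, -0.022, 0.0], [-0.0, -0.0, -1.0]]
wrist_force: [2.4, -0.3, 0.2]
gripper_width: 0.17
gripper_force: 0.3
```

play_rows --commands "0 0 0 0 0 0;0 0 0 0 0 0;0 0 0 0 0 0"

```text
time_s: 4.25
tcp_pos: [0.5518, 0.1697, 0.027]
ee_rot: [[0.022, -1.0, 0.0], [-1.0, -0.022, 0.0], [-0.0, -0.0, -1.0]]
wrist_force: [0.2, 0.6, -0.9]
gripper_width: 0.154
gripper_force: 30.0
```

play_rows --commands "0 0 0.2 0 0 0;0 0 0.4 0 0 0;0 0 0.7 0 0 0;0 0 0.8 0 0 0;0 0 0.8 0 0 0;0 0 0.8 0 0 0;0 0 0.8 0 0 0;0 0 0.5 0 0 0;0 0 0.2 0 0 0;0 0 0 0 0 0;0 0 0 0 0 0"

```text
time_s: 5.35
tcp_pos: [0.5507, 0.1692, 0.182]
ee_rot: [[0.021, -1.0, -0.002], [-1.0, -0.021, -0.001], [0.001, 0.002, -1.0]]
wrist_force: [-0.6, -0.1, -4.1]
gripper_width: 0.154
gripper_force: 30.0
```

```bash
python3 - <<'E'
from station import r,cams
from h import *
s=r.sense();print(s['tcp_pos'],s['ee_rot'].round(4),s['joints'].round(1),s['wrist_force'],s['moment'],s['gripper_width'])
p,d=cams.capture('side');cv2.imwrite('pics/s2.png',p)
E
```

```text
[0.55071653 0.16924303 0.1820052 ] [[ 2.130e-02 -9.998e-01 -2.100e-03]
 [-9.998e-01 -2.130e-02 -6.000e-04]
 [ 5.000e-04  2.100e-03 -1.000e+00]] [ 33.2  19.2  -9.9  -0.  -61.  -31.9] [-0.6090552  -0.0866809  -4.08466675] [ 0.06731755 -0.01124676  0.0262773 ] 0.1542477101097708
```

View pics/s2.png

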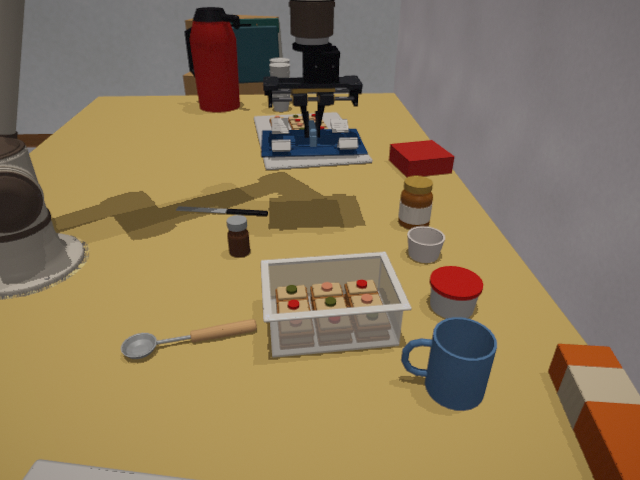

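The lid hangs level in the gripper at about (313,145) and nothing else has moved. I'll carry it over the tub.

play_rows --commands "0.015 -0.4 0 0 0 0.0187;0.015 -0.7 0 0 0 0.0187;0.015 -0.93 0 0 0 0.0187;0.015 -0.93 0 0 0 0.0187;0.015 -0.93 0 0 0 0.0187;0.015 -0.93 0 0 0 0.0187;0.015 -0.93 0 0 0 0.0187;0.015 -0.93 0 0 0 0.0187;0.015 -0.93 0 0 0 0.0187;0.015 -0.93 0 0 0 0.0187;0.015 -0.93 0 0 0 0.0187;0.015 -0.93 0 0 0 0.0187;0.015 -0.93 0 0 0 0.0187;0.015 -0.7 0 0 0 0.0187;0.015 -0.3 0 0 0 0.0187;0 0 0 0 0 0;0 0 0 0 0 0;0 0 0 0 0 0"

```text
time_s: 7.2
tcp_pos: [0.5582, -0.1995, 0.1828]
ee_rot: [[0.065, -0.998, -0.0], [-0.998, -0.065, 0.0], [-0.0, 0.0, -1.0]]
wrist_force: [0.5, 0.5, -3.2]
gripper_width: 0.153
gripper_force: 30.0
```

```bash
python3 - <<'E'
from station import r,cams
from h import *
s=r.sense();print(s['tcp_pos'],s['ee_rot'].round(4),s['joints'].round(1),s['wrist_force'],s['moment'],s['gripper_width'])
c=cams.camera_info('wrist');p,d=cams.capture('wrist');cv2.imwrite('pics/w3.png',p);np.savez('pics/w3.npz',p=p,d=d,**c)
E
```

```text
[ 0.5582289  -0.19947096  0.18278446] [[ 6.470e-02 -9.979e-01 -5.000e-04]
 [-9.979e-01 -6.470e-02  3.000e-04]
 [-3.000e-04  4.000e-04 -1.000e+00]] [ -4.   20.7  -7.6  -0.  -61.8   7.8] [ 0.46914714  0.46791091 -3.1923958 ] [ 0.07380614 -0.02555953 -0.02013575] 0.15323045752254835
```

View pics/w3.png

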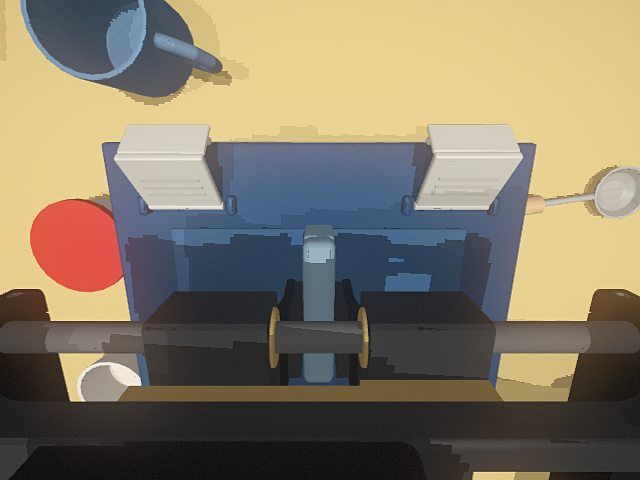

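The tub is hidden behind the lid. The lid's far corners are at (103,143) and (536,143), so I'll work out the lid's offset in the hand from those.

```bash
python3 - <<'E'
from h import *
f=np.load('pics/w3.npz');p,d=f['p'],f['d'];c={k:f[k] for k in('mtx','R','t')}
K=c['mtx'];v,u=np.mgrid[:480,:640]
W=(np.dstack([(u-K[0,2])/K[0,0]*d,(v-K[1,2])/K[1,1]*d,d])-c['t'])@c['R']
q=W[150:200,240:400].reshape(-1,3);A=np.c_[q[:,:2],np.ones(len(q))];print('plate z plane',np.linalg.lstsq(A,q[:,2],rcond=None)[0],np.median(q[:,2]))
hsv=cv2.cvtColor(p,cv2.COLOR_BGR2HSV)
m=cv2.inRange(hsv,(100,90,20),(130,255,255));m[:120]=0
e=[(x,np.nonzero(m[:,x])[0].min()) for x in range(225,415)]
T=rays(c,e,.173);k=np.polyfit(T[:,0],T[:,1],1);a=np.arctan(k[0]);print('yaw',np.degrees(a))
C=rays(c,[(103,143),(536,143)],.173);mid=C.mean(0)[:2];print(C,np.linalg.norm(C[1]-C[0]))
y=np.polyval(k,mid[0]);print('centre',mid[0]-.075*np.sin(a),y+.075*np.cos(a))
E
```

```text
plate z plane [ 0.01155511 -0.19112654  0.11671087] 0.17211765808432333
yaw 4.993385017770928
[[ 0.66454479 -0.26735613  0.173     ]
 [ 0.45936854 -0.28064215  0.173     ]] 0.20560596256446262
centre 0.5554286058868472 -0.18683471485771141
```

```bash
python3 - <<'E'
from h import *
from station import cams,r
f=np.load('pics/w3.npz');p,d=f['p'],f['d'];c={k:f[k] for k in('mtx','R','t')}
K=c['mtx'];v,u=np.mgrid[:480,:640]
W=(np.dstack([(u-K[0,2])/K[0,0]*d,(v-K[1,2])/K[1,1]*d,d])-c['t'])@c['R']
for y in range(135,300,12):print(y,[W[y,x].round(3).tolist() for x in(250,318,390)])
print('handle',[W[y,318].round(3).tolist() for y in range(240,320,12)])
p,d=cams.capture('side');cv2.imwrite('pics/s4.png',cv2.resize(p[150:400,200:480],None,fx=2.4,fy=2.4));np.savez('pics/s4.npz',p=p,d=d)
E
```

```text
135 [[0.627, -0.277, 0.001], [0.563, -0.281, -0.001], [0.495, -0.285, -0.001]]
147 [[0.595, -0.27, 0.172], [0.563, -0.272, 0.171], [0.528, -0.274, 0.171]]
159 [[0.595, -0.264, 0.173], [0.562, -0.267, 0.172], [0.527, -0.269, 0.171]]
171 [[0.595, -0.259, 0.172], [0.562, -0.261, 0.172], [0.527, -0.263, 0.171]]
183 [[0.595, -0.253, 0.172], [0.562, -0.255, 0.171], [0.526, -0.257, 0.173]]
195 [[0.595, -0.247, 0.171], [0.561, -0.249, 0.172], [0.526, -0.252, 0.173]]
207 [[0.595, -0.241, 0.172], [0.561, -0.243, 0.173], [0.525, -0.246, 0.173]]
219 [[0.595, -0.235, 0.173], [0.56, -0.237, 0.173], [0.524, -0.239, 0.172]]
231 [[0.594, -0.229, 0.173], [0.56, -0.235, 0.188], [0.524, -0.234, 0.174]]
243 [[0.594, -0.223, 0.174], [0.56, -0.234, 0.205], [0.523, -0.227, 0.173]]
255 [[0.594, -0.216, 0.174], [0.56, -0.229, 0.207], [0.522, -0.221, 0.175]]
267 [[0.594, -0.209, 0.174], [0.56, -0.224, 0.206], [0.521, -0.214, 0.174]]
279 [[0.594, -0.203, 0.173], [0.559, -0.219, 0.207], [0.52, -0.208, 0.174]]
291 [[0.579, -0.234, 0.258], [0.559, -0.212, 0.206], [0.541, -0.237, 0.257]]
handle [[0.56, -0.235, 0.203], [0.56, -0.23, 0.207], [0.56, -0.225, 0.206], [0.559, -0.22, 0.206], [0.559, -0.214, 0.206], [0.559, -0.209, 0.206], [0.558, -0.203, 0.206]]
```

View pics/s4.png

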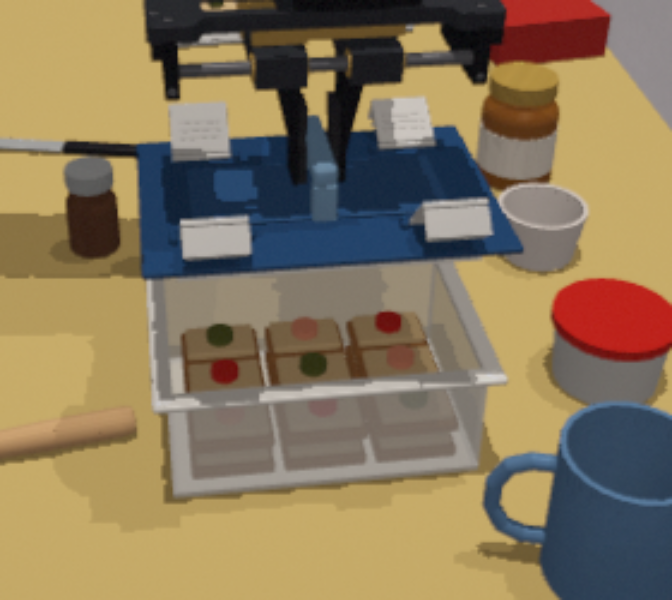

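play_rows --commands "-0.02 -0.02 -0.4 0 0 -0.01;0 0 -0.6 0 0 0;0 0 -0.5 0 0 0;0 0 -0.4 0 0 0;0 0 -0.3 0 0 0;0 0 -0.15 0 0 0;0 0 0 0 0 0"

```text
time_s: 8.0
tcp_pos: [0.5575, -0.2009, 0.1118]
ee_rot: [[0.062, -0.998, -0.001], [-0.998, -0.062, 0.0], [-0.0, 0.001, -1.0]]
wrist_force: [-0.8, -0.2, -3.7]
gripper_width: 0.154
gripper_force: 30.0
```

play_rows --commands "0 0 -0.08 0 0 0;0 0 -0.08 0 0 0;0 0 -0.08 0 0 0;0 0 -0.08 0 0 0;0 0 -0.06 0 0 0;0 0 -0.06 0 0 0;0 0 0 0 0 0"

```text
time_s: 8.7
tcp_pos: [0.5578, -0.2009, 0.0991]
ee_rot: [[0.062, -0.998, 0.0], [-0.998, -0.062, -0.0], [0.0, -0.0, -1.0]]
wrist_force: [0.4, -0.1, -4.0]
gripper_width: 0.155
gripper_force: 30.0
```

play_rows --commands "0 0 -0.04 0 0 0;0 0 -0.04 0 0 0;0 0 -0.04 0 0 0;0 0 0 0 0 0"

```text
time_s: 9.1
tcp_pos: [0.5578, -0.2009, 0.0955]
ee_rot: [[0.062, -0.998, 0.0], [-0.998, -0.062, -0.0], [0.0, -0.0, -1.0]]
wrist_force: [0.5, -0.0, -4.4]
gripper_width: 0.16
gripper_force: 30.0
```

play_rows --commands "0 0 -0.03 0 0 0;0 0 -0.03 0 0 0;0 0 0 0 0 0"

```text
time_s: 9.4
tcp_pos: [0.5579, -0.201, 0.095]
ee_rot: [[0.063, -0.998, 0.001], [-0.998, -0.063, -0.0], [0.0, -0.001, -1.0]]
wrist_force: [-1.9, 0.6, 3.7]
gripper_width: 0.157
gripper_force: 30.0
```

play_rows --commands "0 0 -0.03 0 0 0;0 0 0 0 0 0"

```text
time_s: 9.6
tcp_pos: [0.558, -0.201, 0.095]
ee_rot: [[0.063, -0.998, 0.001], [-0.998, -0.063, -0.001], [0.001, -0.001, -1.0]]
wrist_force: [-2.8, 3.2, 8.1]
gripper_width: 0.154
gripper_force: 30.0
```

play_rows --commands "0 0 0.02 0 0 0;0 0 0 0 0 0;0 0 0 0 0 0;0 0 0 0 0 0;0 0 0 0 0 0;0 0 0 0 0 0;0 0 0 0 0 0" --grip 60

```text
time_s: 10.3
tcp_pos: [0.5578, -0.2009, 0.0934]
ee_rot: [[0.062, -0.998, -0.0], [-0.998, -0.062, 0.0], [-0.0, 0.0, -1.0]]
wrist_force: [-0.0, -0.6, 0.5]
gripper_width: 0.663
gripper_force: 0.0
```

Released. I'll go up to clear the handle and look down with the wrist camera.

play_rows --commands "0 0 0.3 0 0 0;0 0 0.7 0 0 0;0 0 0.9 0 0 0;0 0 0.9 0 0 0;0 0 0.9 0 0 0;0 0 0.4 0 0 0;0 0 0 0 0 0;0 0 0 0 0 0"

```text
time_s: 11.1
tcp_pos: [0.5571, -0.2007, 0.2156]
ee_rot: [[0.062, -0.998, -0.002], [-0.998, -0.062, 0.001], [-0.001, 0.001, -1.0]]
wrist_force: [0.2, -0.9, -0.9]
gripper_width: 0.687
gripper_force: 0.0
```

```bash
cat > look.py <<'E'
from station import r,cams
from h import *
import sys
s=r.sense();print(s['tcp_pos'].round(4),s['joints'].round(1),s['time_s'])
tag=sys.argv[1]
c=cams.camera_info('wrist');p,d=cams.capture('wrist');cv2.imwrite(f'pics/{tag}.png',p)
K=c['mtx'];v,u=np.mgrid[:480,:640]
W=(np.dstack([(u-K[0,2])/K[0,0]*d,(v-K[1,2])/K[1,1]*d,d])-c['t'])@c['R']
np.savez(f'pics/{tag}.npz',p=p,d=d,W=W,**c)
P=W.reshape(-1,3)[(d>0).ravel()]
y0=np.radians(3.6);L=np.array([[np.cos(y0),np.sin(y0)],[-np.sin(y0),np.cos(y0)]])
l=(P[:,:2]-[.5576,-.2015])@L.T
def sel(a,b,e,f,z0,z1):
    return P[(l[:,0]>a)&(l[:,0]<b)&(l[:,1]>e)&(l[:,1]<f)&(P[:,2]>z0)&(P[:,2]<z1)]
h=sel(-.02,.02,-.05,.05,.113,.125)
if len(h)>20:print('handle',cv2.minAreaRect((h[:,:2]*1000).astype(np.float32)),np.median(h[:,2]))
q=sel(-.1,.1,-.07,.07,.078,.092);k=(np.abs((q[:,:2]-[.5576,-.2015])@L.T)[:,0]>.025);q=q[k]
A=np.c_[q[:,:2]-[.5576,-.2015],np.ones(len(q))];w=np.linalg.lstsq(A,q[:,2],rcond=None)[0];print('plate slope',w.round(4),len(q))
for n,sx,sy in(('a',1,1),('b',1,-1),('c',-1,-1),('d',-1,1)):
    g=(l[:,0]*sx>.047)&(l[:,0]*sx<.083)&(l[:,1]*sy>.03)&(l[:,1]*sy<.12)&(P[:,2]>.0885)&(P[:,2]<.14)
    if g.sum()>10:print(n,g.sum(),'zmax',np.percentile(P[g,2],98).round(4),'lx',np.percentile(l[g,0],[2,98]).round(4),'ly',np.percentile(l[g,1],[2,98]).round(4))
E
python3 look.py w5
```

```text
[ 0.5571 -0.2007  0.2156] [ -4.2  19.2  -4.9  -0.  -66.    7.7] 11.1
handle ((556.808837890625, -201.601318359375), (13.776413917541504, 69.1863021850586), 3.110248327255249) 0.11813995190745566
plate slope [-0.0018  0.0018  0.0855] 22419
a 385 zmax 0.1052 lx [0.0472 0.082 ] ly [0.0437 0.0734]
b 2280 zmax 0.1133 lx [0.0477 0.0814] ly [-0.0809 -0.0443]
c 2325 zmax 0.1125 lx [-0.0821 -0.0479] ly [-0.0808 -0.0442]
d 468 zmax 0.112 lx [-0.0826 -0.0474] ly [0.0434 0.0733]
```

View pics/w5.png

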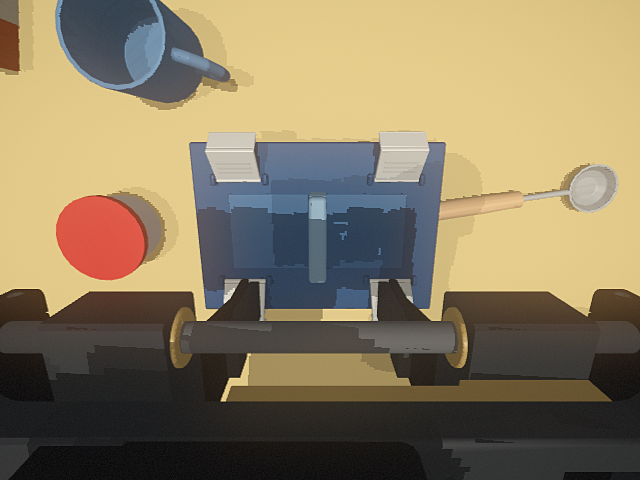

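The lid is seated: plate top at 85.5 mm, slope under 0.2 %, with all four clips up. I'll shut the fingers and move over clip a.

play_rows --commands "0.4 0.4 0 0 0 0;0.6 0.7 0 0 0 0;0.6 0.7 0 0 0 0;0.33 0.3 -0.3 0 0 0;0.1 0.1 -0.7 0 0 0;0 0 -0.9 0 0 0;0 0 -0.6 0 0 0;0 0 -0.3 0 0 0;0 0 0 0 0 0" --grip 0

```text
time_s: 12.05
tcp_pos: [0.6175, -0.1349, 0.1301]
ee_rot: [[0.062, -0.998, -0.005], [-0.998, -0.062, 0.0], [-0.0, 0.005, -1.0]]
wrist_force: [0.0, 0.1, -0.0]
gripper_width: 0.021
gripper_force: 0.0
```

play_rows --commands "0.02 0 -0.3 0 0 0;0 0 -0.3 0 0 0;0 0 -0.25 0 0 0;0 0 -0.15 0 0 0;0 0 -0.1 0 0 0;0 0 0 0 0 0"

```text
time_s: 12.65
tcp_pos: [0.6194, -0.1351, 0.0998]
ee_rot: [[0.062, -0.998, 0.0], [-0.998, -0.062, -0.0], [0.0, -0.0, -1.0]]
wrist_force: [-0.0, 0.5, 0.3]
gripper_width: 0.008
gripper_force: 0.3
```

play_rows --commands "0 0 -0.06 0 0 0;0 0 -0.06 0 0 0;0 0 -0.06 0 0 0;0 0 0 0 0 0"

```text
time_s: 13.05
tcp_pos: [0.6201, -0.1348, 0.0948]
ee_rot: [[0.062, -0.998, 0.002], [-0.998, -0.062, 0.0], [0.0, -0.002, -1.0]]
wrist_force: [0.7, -1.1, 1.4]
gripper_width: 0.005
gripper_force: 0.8
```

play_rows --commands "-0.03 0 -0.06 0 0 0;0 0 -0.06 0 0 0;0 0 -0.06 0 0 0;0 0 0 0 0 0"

```text
time_s: 13.45
tcp_pos: [0.618, -0.1349, 0.0903]
ee_rot: [[0.063, -0.998, -0.001], [-0.998, -0.063, -0.001], [0.0, 0.001, -1.0]]
wrist_force: [-3.9, 2.5, 9.8]
gripper_width: 0.003
gripper_force: 5.0
```

play_rows --commands "0 0 -0.06 0 0 0;0 0 0 0 0 0"

```text
time_s: 13.65
tcp_pos: [0.618, -0.1349, 0.0902]
ee_rot: [[0.063, -0.998, -0.0], [-0.998, -0.063, -0.001], [0.001, 0.0, -1.0]]
wrist_force: [-6.4, 3.4, 16.8]
gripper_width: 0.007
gripper_force: 8.4
```

play_rows --commands "0 0 0.3 0 0 0;0 0 0.6 0 0 0;0 0 0.6 0 0 0;-0.4 -0.4 0.2 0 0 0;-0.7 -0.8 0 0 0 0;-0.85 -0.95 0 0 0 0;-0.85 -0.95 0 0 0 0;-0.8 -0.85 0 0 0 0;-0.37 -0.4 0 0 0 0;-0.1 -0.1 -0.3 0 0 0;0 0 -0.3 0 0 0;0 0 0 0 0 0"

```text
time_s: 14.85
tcp_pos: [0.4955, -0.2676, 0.1177]
ee_rot: [[0.062, -0.998, -0.004], [-0.998, -0.062, 0.001], [-0.002, 0.004, -1.0]]
wrist_force: [0.2, -0.3, 0.2]
gripper_width: 0.007
gripper_force: 0.0
```

```bash
python3 look.py w6
```

```text
[ 0.4955 -0.2676  0.1177] [-11.9  21.8 -16.4  -0.  -52.   15.5] 14.85
plate slope [-0.0048  0.0173  0.0856] 10540
b 3874 zmax 0.1131 lx [0.0475 0.082 ] ly [-0.0795 -0.0432]
c 3152 zmax 0.1384 lx [-0.0814 -0.0478] ly [-0.0807 -0.0615]
```

play_rows --commands "0 -0.02 -0.3 0 0 0;0 0 -0.25 0 0 0;0 0 -0.15 0 0 0;0 0 -0.06 0 0 0;0 0 -0.06 0 0 0;0 0 -0.06 0 0 0;0 0 0 0 0 0"

```text
time_s: 15.6
tcp_pos: [0.4957, -0.2687, 0.0929]
ee_rot: [[0.062, -0.998, -0.001], [-0.998, -0.062, 0.001], [-0.001, 0.001, -1.0]]
wrist_force: [-0.6, 0.9, -0.4]
gripper_width: 0.004
gripper_force: 0.0
```

play_rows --commands "0 0 -0.06 0 0 0;0 0 -0.06 0 0 0;0 0 0 0 0 0"

```text
time_s: 15.9
tcp_pos: [0.496, -0.2689, 0.0904]
ee_rot: [[0.062, -0.998, -0.001], [-0.998, -0.062, 0.0], [-0.0, 0.001, -1.0]]
wrist_force: [-1.8, 0.2, 4.0]
gripper_width: 0.004
gripper_force: 2.4
```

play_rows --commands "0 0 -0.06 0 0 0;0 0 -0.04 0 0 0;0 0 0 0 0 0"

```text
time_s: 16.2
tcp_pos: [0.4961, -0.269, 0.0902]
ee_rot: [[0.064, -0.998, -0.0], [-0.998, -0.064, -0.001], [0.001, 0.0, -1.0]]
wrist_force: [-5.0, 4.8, 18.9]
gripper_width: 0.007
gripper_force: 9.3
```

play_rows --commands "0 0 0.3 0 0 0;0 0 0.7 0 0 0;0 0 0.9 0 0 0;0.3 0.5 0.9 0 0 0;0.6 0.9 0.9 0 0 0;0.6 0.9 0.5 0 0 0;0.4 0.8 0.23 0 0 0;0.13 0.53 0 0 0 0;0 0 0 0 0 0;0 0 0 0 0 0"

```text
time_s: 17.2
tcp_pos: [0.5562, -0.1601, 0.2188]
ee_rot: [[0.062, -0.998, -0.002], [-0.998, -0.062, 0.0], [-0.0, 0.002, -1.0]]
wrist_force: [-0.6, -0.2, -0.3]
gripper_width: -0.001
gripper_force: 0.0
```

```bash
python3 look.py w7
```

```text
[ 0.5562 -0.1601  0.2188] [ -0.   17.8  -6.5  -0.  -65.9   3.6] 17.2
handle ((557.6001586914062, -200.3018035888672), (13.988837242126465, 69.97863006591797), 4.358043193817139) 0.11815949504842643
plate slope [-0.0026 -0.0001  0.0858] 27187
a 1372 zmax 0.091 lx [0.0477 0.0812] ly [0.0456 0.0805]
b 2637 zmax 0.1133 lx [0.0482 0.0823] ly [-0.0792 -0.0422]
c 2021 zmax 0.0911 lx [-0.0811 -0.0477] ly [-0.0788 -0.0437]
d 1938 zmax 0.1129 lx [-0.0822 -0.0481] ly [0.044  0.0808]
```

View pics/w7.png

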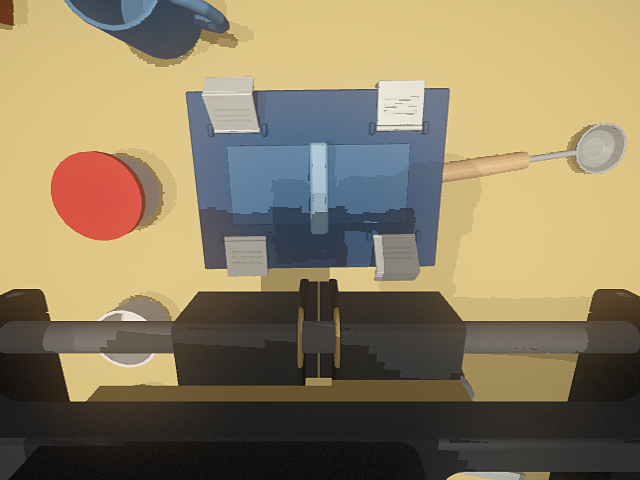

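Clips a and c are flat (tops at 91 mm), while b at (230,105) and d at (398,257) are still up. Next is b.

play_rows --commands "0.3 -0.5 0 0 0 0;0.5 -0.8 0 0 0 0;0.6 -0.8 -0.3 0 0 0;0.6 -0.7 -0.6 0 0 0;0.25 -0.4 -0.7 0 0 0;0.07 -0.14 -0.7 0 0 0;0 0 -0.6 0 0 0;0 0 -0.3 0 0 0;0 0 0 0 0 0"

```text
time_s: 18.15
tcp_pos: [0.6252, -0.261, 0.1218]
ee_rot: [[0.061, -0.998, -0.004], [-0.998, -0.061, 0.001], [-0.001, 0.004, -1.0]]
wrist_force: [-0.7, -0.7, 0.4]
gripper_width: 0.005
gripper_force: 0.0
```

play_rows --commands "0 0 -0.35 0 0 0;0 0 -0.3 0 0 0;0 0 -0.15 0 0 0;0 0 -0.08 0 0 0;0 0 -0.06 0 0 0;0 0 -0.06 0 0 0;0 0 0 0 0 0"

```text
time_s: 18.85
tcp_pos: [0.6269, -0.2602, 0.0937]
ee_rot: [[0.062, -0.998, 0.001], [-0.998, -0.062, 0.0], [-0.0, -0.001, -1.0]]
wrist_force: [0.7, -0.0, 1.6]
gripper_width: 0.005
gripper_force: 0.5
```

play_rows --commands "0 0 -0.06 0 0 0;0 0 -0.06 0 0 0;0 0 -0.04 0 0 0;0 0 0 0 0 0"

```text
time_s: 19.25
tcp_pos: [0.6266, -0.26, 0.0904]
ee_rot: [[0.063, -0.998, -0.0], [-0.998, -0.063, -0.0], [0.0, 0.0, -1.0]]
wrist_force: [-1.6, 2.7, 8.0]
gripper_width: 0.007
gripper_force: 3.8
```

play_rows --commands "0 0 -0.05 0 0 0;0 0 0 0 0 0"

```text
time_s: 19.45
tcp_pos: [0.6266, -0.2601, 0.0903]
ee_rot: [[0.063, -0.998, 0.0], [-0.998, -0.063, -0.001], [0.001, 0.0, -1.0]]
wrist_force: [-4.3, 3.7, 12.2]
gripper_width: 0.003
gripper_force: 6.3
```

play_rows --commands "0 0 0.3 0 0 0;0 0 0.6 0 0 0;0 0 0.7 0 0 0;-0.4 0.35 0.2 0 0 0;-0.8 0.7 0 0 0 0;-0.95 0.8 0 0 0 0;-0.95 0.8 0 0 0 0;-0.9 0.75 0 0 0 0;-0.5 0.4 0 0 0 0;-0.11 0.11 -0.3 0 0 0;0 0 -0.3 0 0 0;0 0 0 0 0 0"

```text
time_s: 20.65
tcp_pos: [0.488, -0.1432, 0.1217]
ee_rot: [[0.062, -0.998, -0.003], [-0.998, -0.062, 0.0], [-0.0, 0.003, -1.0]]
wrist_force: [0.3, -0.1, 0.4]
gripper_width: 0.008
gripper_force: 0.0
```

play_rows --commands "0 0.02 -0.35 0 0 0;0 0 -0.3 0 0 0;0 0 -0.15 0 0 0;0 0 -0.08 0 0 0;0 0 -0.06 0 0 0;0 0 -0.06 0 0 0;0 0 0 0 0 0"

```text
time_s: 21.35
tcp_pos: [0.4878, -0.1425, 0.0927]
ee_rot: [[0.062, -0.998, -0.002], [-0.998, -0.062, 0.0], [-0.0, 0.002, -1.0]]
wrist_force: [-0.5, 1.0, -0.6]
gripper_width: 0.008
gripper_force: 0.0
```

play_rows --commands "0 0 -0.06 0 0 0;0 0 -0.06 0 0 0;0 0 -0.06 0 0 0;0 0 -0.03 0 0 0;0 0 0 0 0 0"

```text
time_s: 21.85
tcp_pos: [0.4883, -0.1425, 0.0901]
ee_rot: [[0.063, -0.998, -0.0], [-0.998, -0.063, -0.001], [0.001, 0.0, -1.0]]
wrist_force: [-6.9, 4.6, 19.4]
gripper_width: 0.0
gripper_force: 9.9
```

Now up to the checking viewpoint (557,-160,220).

play_rows --commands "0 0 0.3 0 0 0;0 0 0.7 0 0 0;0 0 0.9 0 0 0;0.4 0 0.9 0 0 0;0.6 -0.2 0.9 0 0 0;0.6 -0.2 0.5 0 0 0;0.5 -0.15 0.2 0 0 0;0.2 -0.05 0 0 0 0;0 0 0 0 0 0;0 0 0 0 0 0"

```text
time_s: 22.85
tcp_pos: [0.5563, -0.1602, 0.218]
ee_rot: [[0.062, -0.998, -0.003], [-0.998, -0.062, 0.0], [-0.001, 0.003, -1.0]]
wrist_force: [0.5, 0.6, 0.1]
gripper_width: 0.003
gripper_force: 0.0
```

```bash
python3 look.py w8; python3 - <<'E'
from station import cams
from h import *
p,d=cams.capture('side');q=cv2.imread('pics/side0.png');w=cv2.imread('pics/w8.png')
cv2.imwrite('pics/cmp.png',cv2.resize(np.hstack([p[150:430,100:520],cv2.resize(w,(420,280))]),(800,267)))
cv2.imwrite('pics/s8.png',p)
E
```

```text
[ 0.5563 -0.1602  0.218 ] [ -0.1  17.8  -6.5  -0.  -65.8   3.6] 22.85
handle ((557.9891357421875, -199.78311157226562), (14.019126892089844, 69.73184967041016), 3.056612491607666) 0.1180871109816813
plate slope [-0.0015 -0.002   0.0861] 29989
a 1403 zmax 0.0909 lx [0.0487 0.0822] ly [0.0449 0.0801]
b 2015 zmax 0.091 lx [0.0477 0.0818] ly [-0.0781 -0.0431]
c 2090 zmax 0.0911 lx [-0.082  -0.0478] ly [-0.0768 -0.0422]
d 1467 zmax 0.0911 lx [-0.081  -0.0478] ly [0.046  0.0814]
```

View pics/cmp.png

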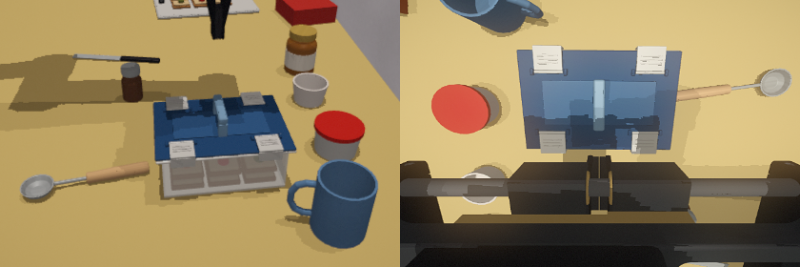

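The lid lies flat on the tub, all four clips are down at an even 91 mm, and the other things stand where they were. I'll hand it in.

```bash
python3 -c "
from station import r
print(r.finish_job())"
```

```text
the job is handed in; nothing more can be done
None
```

The lid sits flat on the tub, and all four clips are pressed fully down in the order a, c, b, d. I handed the job in at about 23 s. In the last pictures the tub and the other things were where they started.

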